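# Open the wide core cabinet

## Task

On the asphalt lab bench stand two small push-to-open cabinets, a low wide one and a tall narrow one, both with their doors away from you. Press the wide cabinet's door in near its free edge until its catch lets go and it springs ajar, then swing it wide open, to about a right angle, and leave it standing open. Keep the narrow cabinet shut.

Things in the scene. Friction and masses are not known exactly. Their poses are not given: they have to be found in the camera images.
- wide_cabinet: Low wide grey cabinet, fixed: 140 deep (x), 200 wide (y), 150 high (z) mm. Origin: centre of its underside on the bench; x points out of the door side, z up. Flat wooden door 200 wide, 14 thick, top 148 mm up, 14 mm clear of the carcass: shut, outer face at x=+98, inner at x=+84. Upright hinge axis at x=+91, y=-100; free edge y=+100. A flat metal plate at y=+75, z=110 mm marks where to press.
- wide_door (a joint): Wide cabinet's door angle, rad: 0 shut, positive swings outwards, stop at 1.85. Pressed 9 to 12 mm in at the plate (-0.05 to -0.07 rad, about 4 to 8 N; inner stop 12.5 mm) the catch lets go; when the press is withdrawn a spring pushes the door out to 0.45 rad or a little more. Past that it swings with slight friction and stays where left. The catch does not hold again.
- narrow_cabinet: Tall narrow cabinet of the same make, to be left shut, fixed to the bench. Carcass 140 deep (x) x 120 wide (y) x 180 high (z) mm. Origin: centre of its underside, on the bench; x points out of its door side, z up. Its door, 120 mm wide, has its outer face at x = +98 mm.
- narrow_door (a joint): Angle of the narrow cabinet's door in rad: 0 shut and caught, positive swinging outwards; it has the same push catch.
Mind the look-alikes: they are no part of the job. Leave any blue or yellow look-alike of the narrow_cabinet alone.

How it is judged:
By the outcome, as a careful person would: the job done as asked, in the order asked, and still so for the second after the job is handed in, with the robot touching nothing.
It also fails if it takes over 51 s, if anything falls off the work surface, if the arm or the gripper's body presses on something with over 40 N, if the wrist force passes 120 N, or if a joint passes its speed limit or range.

## Robot

A 7-joint arm with a two-finger parallel gripper is mounted at the origin on the work surface. World frame = base frame: x ahead of the robot, y to its left, z up, the work surface at z = 0. Lengths are in m, angles in rad, forces in N, time in s.
With the tool pointing down it reaches from about 0.4 to 0.875 m from the base axis. Payload 19.3 kg.
Tool frame: the origin (TCP) lies between the finger pads; the fingertips stand 19 mm ahead of it and the grasp point (between the pads) is the TCP; z points along the fingers, y is the line along which they close (so a half turn about z gives the same grasp; the last joint's range is limited). The gripper opens to 85 mm and grips with 20 to 120 N. Pads are 22 mm wide; open, the fingers measure 114 mm over their backs; the gripper's body (76 mm by 85 mm) begins 54 mm behind the grasp point. The pads swing forward as they close: fully open they stand 13 mm farther back than shut.
Start: joints at [-1.32, 0.521, -0.036, 1.599, 0.021, 1.021, -0.113], TCP at [0.197, 0.593, 0.25] pointing down, gripper open.
Joint ranges: [-2.91, 2.91], [-0.3, 2.13], [-1.5, 1.42], [0.17, 2.43], [-1.26, 4.41], [0.16, 1.93], [-2.52, 2.52]. Speed limits (rad/s): [1.89, 1.89, 2.39, 2.39, 3.01, 3.01, 3.01].

## Interface

Orientations are given as a unit quaternion [w, x, y, z].
In Python, from rig import robot gives the robot as it stands.
- The arm moves only by the tool step_arm, never from a script. Its argument "increments" is a list that holds one entry, the list of rows, each a list of 7 numbers: the shift along the tool's x, y, z in mm, then the turn, a rotation vector about the tool's x, y, z in degrees, then the gripper command: -1 is shut, 1 is fully open, values between are in proportion. In form: [[[dx, dy, dz, rx, ry, rz, hand], ...]]. A call has 1 to 10 rows; each row shifts and turns the commanded pose from where the row before left it, along the tool's axes as they then stand; what a row does not reach is not made up. A row lasts 1/8 s, in which the tool goes at most 62.5 mm and 10.7 degrees, less where a joint would pass 70% of its speed; a pose out of reach is approached as far as the arm can. A call with a gripper value outside its range is refused whole. The fingers move at their own pace and stop on an object; "squeeze" is the grip in N (left out, the last holds). Time passes only in rows, so rows that do not move let the fingers close. It gives the time, the measured TCP pose, the force, the opening and the grip force at its end, in the units of the state.
- robot.get_obs(): the state, without advancing time (a new reading comes with each control period).
- robot.read_camera(name): name is "scene" or "top" or "wrist"; returns the picture (384x512x3 uint8, red, green, blue); there is no depth.
- robot.camera_params(name): a dict with "fx", "fy", "cx", "cy" (pixels), "eye" and "attitude" of the camera in the world; the wrist camera has in their place "hand_eye" (4x4, takes a point from camera to tool coordinates, whose origin is the TCP and whose axes are the flange's). Camera axes: x right, y down, z forward; pixel columns grow to the right and rows downward; lengths in m; the calibration is good to about 2 mm. A picture is of the moment at which its call begins: read the wrist's pose just before it. camera_params takes no time and is no camera call.
- robot.hand_in(): hands the job in; it is judged then, once.
The state is a dict: "clock": time; "q": joint angles; "dq": joint speeds; "tau": joint torques, N m; "tcp_pos": TCP position; "orientation": TCP orientation; "wrist_force": force on the tool from outside, world axes, zero at the start; "torque": the same for the moment, N m; "finger_gap": opening from 0.0 (shut) to 1.0 (fully open); "grasp_force": force on a finger pad.
Only numpy, scipy, OpenCV 4.12 (cv2) and the standard library are available. Lean on these libraries where they do the work, as an engineer would, in place of code of your own. Each camera call takes 0.05 s, during which the arm holds its last target. There are 200 camera calls.

## Working session

There is one attempt and no reset: what is moved stays moved. The work goes in short steps, Python scripts to look and compute and a tool call to move; the robot and the scene stay as the last step left them, time stands still between calls to the robot, and variables do not carry over. Pictures are saved under pics/ and viewed, at most 10 in all, crops included, and the job is handed in when it is done.

Besides the shell and the picture viewer there is one more tool, called in YAML: its name, and indented under it one key for each argument. step_arm: Moves the arm, as the interface text tells. Its arguments: {"type":"object","properties":{"increments":{"type":"array"},"squeeze":{"type":"number"}},"required":["increments"]}

```bash
mkdir -p pics; python3 - <<'E'
from rig import robot
import cv2
o=robot.get_obs();print(o)
for n in("scene","top"):
    cv2.imwrite(f"pics/{n}.png",robot.read_camera(n)[:,:,::-1]);print(n,robot.camera_params(n))
print(robot.camera_params("wrist"))
E
```

```text
{'clock': 0.0, 'q': array([-1.32021656,  0.52201896, -0.03634487,  1.59998095,  0.0211878 ,
        1.02111492, -0.11279228]), 'dq': array([ 0.0014544 ,  0.00217569, -0.00013616, -0.00010062, -0.00041687,
        0.00045354,  0.00029341]), 'tau': array([-9.06697151e-04, -9.27072644e+01,  1.97921567e+00, -3.69950008e+01,
        1.76903279e-02,  8.02005030e-03,  5.95435449e-05]), 'tcp_pos': array([0.19698947, 0.59281711, 0.24973213]), 'orientation': array([-5.99820951e-05,  1.59700097e-01,  9.87165414e-01, -5.65705758e-04]), 'wrist_force': array([-0.68997392, -0.37821578, -0.09214266]), 'torque': array([ 0.01976561,  0.00536783, -0.00344291]), 'grasp_force': 0.0, 'finger_gap': 1.0002631605692827}
scene {'fx': 446.0183518901252, 'fy': 446.0183518901252, 'cx': 246.97608291138002, 'cy': 186.95248170038306, 'eye': array([ 0.7929465 , -0.04389361,  1.21061286]), 'attitude': array([-0.12035589,  0.75069138,  0.64135104, -0.10317827])}
top {'fx': 418.5553064077498, 'fy': 418.5553064077498, 'cx': 262.7007936939953, 'cy': 191.7655529659662, 'eye': array([0.26418534, 0.01933705, 1.06188526]), 'attitude': array([-0.04759556,  0.71409997, -0.69681804,  0.04733409])}
{'fx': 294.87509930143204, 'fy': 294.87509930143204, 'cx': 256.68678360438497, 'cy': 196.51917461537485, 'hand_eye': array([[ 1.23444733e-04, -9.63840309e-01, -2.66480476e-01,
         6.74570197e-02],
       [ 9.99999741e-01,  3.08044091e-04, -6.50931781e-04,
         3.66195091e-04],
       [ 7.09482025e-04, -2.66480327e-01,  9.63840097e-01,
        -1.23946963e-01],
       [ 0.00000000e+00,  0.00000000e+00,  0.00000000e+00,
         1.00000000e+00]])}
```

View pics/scene.png

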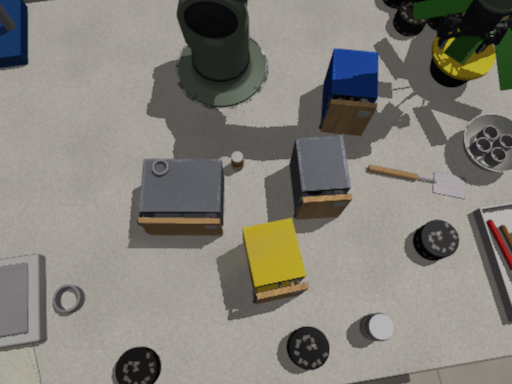

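View pics/top.png

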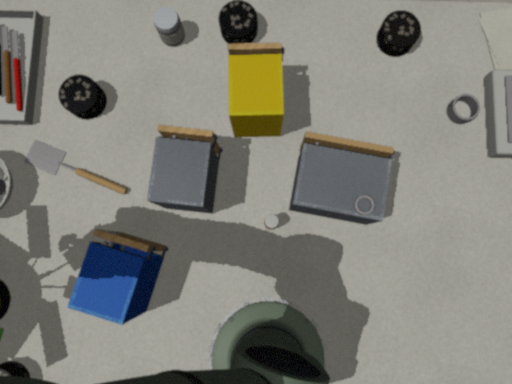

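```bash
python3 - <<'E'
import cv2,numpy as np
a=cv2.imread("pics/top.png")[115:235,280:410];b=cv2.imread("pics/scene.png")[140:260,120:250]
cv2.imwrite("pics/crop.png",cv2.resize(np.hstack([a,b]),None,fx=3,fy=3,interpolation=cv2.INTER_CUBIC))
E
```

```text
(no output)
```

View pics/crop.png

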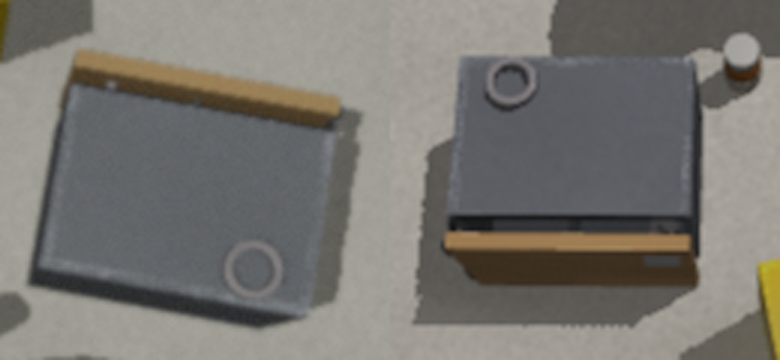

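The top view (left of the crop) shows the wide grey cabinet with its roof corners at about (304,144), (392,158), (382,217) and (295,203). The scene view (right) shows its metal plate at (211,227). Candidates in the top view are wide grey at (345,178), narrow grey at (185,170), and the yellow and blue look-alikes. The low wide grey one with the plate is the target.

```bash
cat > h.py <<'E'
import numpy as np
from scipy.spatial.transform import Rotation as R
from rig import robot
def ray(n,u,v,z):
    p=robot.camera_params(n);a=p["attitude"]
    d=R.from_quat([a[1],a[2],a[3],a[0]]).apply([(u-p["cx"])/p["fx"],(v-p["cy"])/p["fy"],1])
    return p["eye"]+d*(z-p["eye"][2])/d[2]
E
python3 - <<'E'
from h import *
np.set_printoptions(precision=4,suppress=True)
P={}
for n,L in (("top",[(304.3,144.3),(391.7,158.3),(381.7,216.7),(295,203.3)]),("scene",[(220,211.7),(140,211.7),(143.3,159.3),(221,159.3)])):
    c=np.array([ray(n,*q,.15)[:2] for q in L]);P[n]=c
    yax=c[0]-c[1]+c[3]-c[2];xax=c[0]+c[1]-c[2]-c[3]
    print(n,c.tolist(),"W",np.linalg.norm(yax)/2,"D",np.linalg.norm(xax)/2,"ctr",c.mean(0),"yaw y,x",np.degrees(np.arctan2(-yax[0],yax[1])),np.degrees(np.arctan2(xax[1],xax[0])))
print("door top outer",ray("scene",220,223.3,.148),ray("scene",139,222.7,.148),"plate",ray("scene",210.7,227.3,.11))
for q in [(150,203),(211,211),(215,140),(160,127)]:print("narrow",ray("top",*q,.18))
for q in [(229,55),(284,52)]:print("yellow",ray("top",*q,.18))
E
```

```text
top [[0.4966322771009003, -0.06906523080480445], [0.4695382072505112, -0.2637075236322774], [0.33893182488867196, -0.23969495866377769], [0.3636784101531511, -0.0501669069138783]] W 0.19382615095455752 D 0.13351530754827176 ctr [ 0.4172 -0.1557] yaw y,x -7.685175351460315 -9.247326659049541
scene [[0.5004734282350105, -0.06541127990134472], [0.4697453176884746, -0.25973608533643155], [0.33262513766396584, -0.24006201633439983], [0.36366323578277426, -0.04386474987376912]] W 0.1976882350891264 D 0.1385072080702011 ctr [ 0.4166 -0.1523] yaw y,x -8.987631944979883 -8.557569817367202
door top outer [ 0.529  -0.0695  0.148 ] [ 0.4965 -0.2648  0.148 ] plate [ 0.5261 -0.095   0.11  ]
narrow [0.3535 0.2591 0.18  ]
narrow [0.3397 0.1293 0.18  ]
narrow [0.4937 0.127  0.18  ]
narrow [0.5197 0.2475 0.18  ]
yellow [0.6884 0.1035 0.18  ]
yellow [ 0.6985 -0.0186  0.18  ]
```

```bash
cat >> h.py <<'E'
C=np.array([.417,-.154]);a=np.radians(-8.8);ex=np.array([np.cos(a),np.sin(a)]);ey=np.array([-ex[1],ex[0]])
def loc(p):d=np.array(p)[:2]-C;return np.round([d@ex*1000,d@ey*1000],1)
def st():
    o=robot.get_obs();w,x,y,z=o["orientation"];M=R.from_quat([x,y,z,w]).as_matrix()
    print(round(o["clock"],2),"local",loc(o["tcp_pos"]),"z",o["tcp_pos"][2]*1000,"yaw err deg (tool y vs ey)",np.degrees(np.arctan2(ex@M[:2,1],ey@M[:2,1])),"tilt",M[:,2].round(3),"F",o["wrist_force"].round(1))
E
python3 - <<'E'
from h import *
st()
print("yellow loc",[loc(ray("scene",*q,.18)) for q in [(243,232),(293,221),(303,281)]],[loc(ray("top",*q,.18)) for q in [(231,118),(281,117)]])
E
```

```text
0.1 local [-331.6  704.4] z 249.80115421932317 yaw err deg (tool y vs ey) 9.583920393604226 tilt [-0.    -0.001 -1.   ] F [-0.1 -0.9  1. ]
yellow loc [array([126.6, 157.1]), array([100.4, 275.8]), array([240.6, 293.6])] [array([ 87.3, 264.6]), array([108.8, 157.8])]
```

step_arm:
  increments:
    - [[0,0,0,0,0,-9.6,-1],[-15,-20,0,0,0,0,-1],[-30,-40,0,0,0,0,-1],[-30,-40,0,0,0,0,-1],[-30,-40,0,0,0,0,-1],[-30,-40,0,0,0,0,-1],[-30,-40,0,0,0,0,-1],[-30,-40,0,0,0,0,-1],[-30,-40,0,0,0,0,-1],[-30,-40,0,0,0,0,-1]]
  squeeze: 30

```text
clock: 1.35
tcp_pos: [0.3977, 0.2166, 0.2503]
orientation: [-0.0, 0.077, 0.997, 0.0]
wrist_force: [0.7, 0.7, -0.6]
finger_gap: 0.002
grasp_force: 0.0
```

step_arm:
  increments:
    - [[-30,-40,0,0,0,0,-1],[-30,-40,0,0,0,0,-1],[-30,-40,0,0,0,0,-1],[-30,-40,0,0,0,0,-1],[-30,-40,0,0,0,0,-1],[-30,-40,0,0,0,0,-1],[-30,-35,0,0,0,0,-1],[-15,-10,0,0,0,0,-1],[0,0,0,0,0,0,-1]]

```text
clock: 2.48
tcp_pos: [0.5762, -0.0988, 0.2497]
orientation: [-0.0, 0.077, 0.997, -0.0]
wrist_force: [-0.0, 1.3, -0.5]
finger_gap: 0.003
grasp_force: 0.0
```

```bash
python3 -c "
from h import *
st()"
```

```text
2.48 local [148.8  78.9] z 249.7045870665544 yaw err deg (tool y vs ey) 0.06994169610288553 tilt [-0.001 -0.    -1.   ] F [-0.   1.3 -0.5]
```

step_arm:
  increments:
    - [[0,-4,30,0,0,0,-1],[0,0,40,0,0,0,-1],[0,0,40,0,0,0,-1],[0,0,30,0,0,0,-1],[8,0,0,0,0,0,-1],[8,0,0,0,0,0,-1],[8,0,0,0,0,0,-1],[4,0,0,0,0,0,-1],[0,0,0,0,0,0,-1]]

```text
clock: 3.6
tcp_pos: [0.5478, -0.0975, 0.1109]
orientation: [0.0, 0.077, 0.997, 0.0]
wrist_force: [-0.4, 0.2, 0.3]
finger_gap: 0.002
grasp_force: 0.0
```

```bash
python3 - <<'E'
from h import *
import cv2
st()
i=robot.read_camera("scene")[:,:,::-1]
cv2.imwrite("pics/s2.png",cv2.resize(i[130:270,110:310],None,fx=3,fy=3,interpolation=cv2.INTER_CUBIC))
E
```

```text
3.6 local [120.6  75.8] z 110.85471545411727 yaw err deg (tool y vs ey) -0.015983059619676252 tilt [ 0.001 -0.    -1.   ] F [-0.4  0.2  0.3]
```

View pics/s2.png

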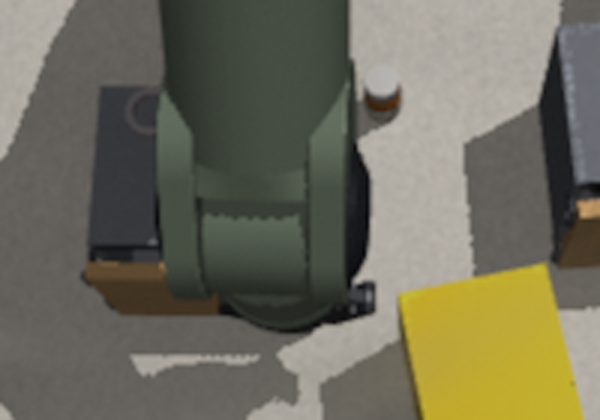

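The arm hides the plate at this point. The hand sits in front of the free edge and is clear of the yellow cabinet at (480,340). I'll press by force from here.

step_arm:
  increments:
    - [[4,0,0,0,0,0,-1],[3,0,0,0,0,0,-1],[3,0,0,0,0,0,-1],[2,0,0,0,0,0,-1],[0,0,0,0,0,0,-1]]

```text
clock: 4.28
tcp_pos: [0.5367, -0.0957, 0.1105]
orientation: [0.001, 0.076, 0.997, -0.0]
wrist_force: [4.4, -0.4, -1.3]
finger_gap: -0.001
grasp_force: 0.0
```

step_arm:
  increments:
    - [[2,0,0,0,0,0,-1],[2,0,0,0,0,0,-1],[0,0,0,0,0,0,-1]]

```text
clock: 4.65
tcp_pos: [0.5339, -0.095, 0.111]
orientation: [0.002, 0.076, 0.997, 0.0]
wrist_force: [9.6, 0.3, 0.2]
finger_gap: 0.001
grasp_force: 0.0
```

step_arm:
  increments:
    - [[2,0,0,0,0,0,-1],[0,0,0,0,0,0,-1]]

```text
clock: 4.9
tcp_pos: [0.5322, -0.0946, 0.111]
orientation: [0.002, 0.076, 0.997, -0.0]
wrist_force: [12.9, -0.6, -1.9]
finger_gap: 0.002
grasp_force: 0.0
```

step_arm:
  increments:
    - [[2,0,0,0,0,0,-1],[0,0,0,0,0,0,-1]]

```text
clock: 5.15
tcp_pos: [0.5304, -0.0944, 0.111]
orientation: [0.003, 0.076, 0.997, -0.0]
wrist_force: [13.7, -0.4, -1.8]
finger_gap: -0.003
grasp_force: 0.0
```

step_arm:
  increments:
    - [[-4,0,0,0,0,0,-1],[-6,0,0,0,0,0,-1],[-8,0,0,0,0,0,-1],[-10,0,0,0,0,0,-1],[-15,0,0,0,0,0,-1],[-15,0,0,0,0,0,-1],[0,0,0,0,0,0,-1]]

```text
clock: 6.02
tcp_pos: [0.5863, -0.1035, 0.1101]
orientation: [0.0, 0.077, 0.997, -0.0]
wrist_force: [1.7, 0.7, -0.1]
finger_gap: -0.001
grasp_force: 0.0
```

```bash
python3 - <<'E'
from h import *
import cv2
st()
i=robot.read_camera("top")[:,:,::-1];j=robot.read_camera("scene")[:,:,::-1]
cv2.imwrite("pics/s3.png",cv2.resize(np.hstack([i[60:240,220:420],j[120:300,100:300]]),None,fx=2,fy=2,interpolation=cv2.INTER_CUBIC))
E
```

```text
6.03 local [159.6  75.8] z 110.09644500822996 yaw err deg (tool y vs ey) -0.01567235417880542 tilt [ 0.001 -0.    -1.   ] F [ 1.7  0.7 -0.1]
```

View pics/s3.png

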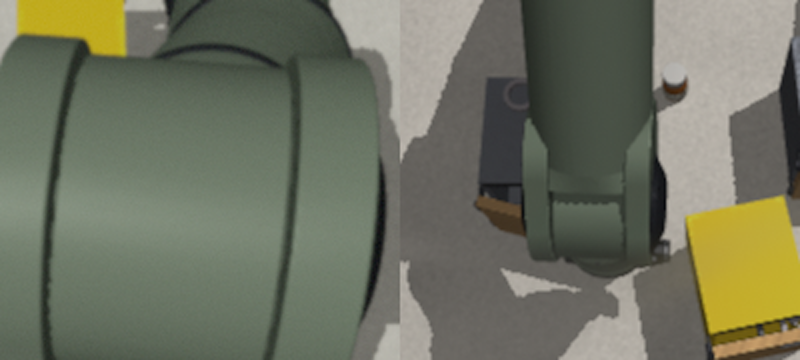

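The scene view shows the door ajar, with its brown edge slanting at about (500,215). Next I'll retreat, lift, and enter behind the door.

step_arm:
  increments:
    - [[-20,0,0,0,0,0,-1],[-25,0,0,0,0,0,-1],[-20,0,0,0,0,0,-1],[0,0,-30,0,0,0,-1],[0,0,-40,0,0,0,-1],[0,0,-30,0,0,0,-1],[0,0,0,0,0,0,-1]]

```text
clock: 7.0
tcp_pos: [0.6499, -0.1134, 0.2125]
orientation: [0.001, 0.077, 0.997, 0.0]
wrist_force: [0.4, -0.1, -0.7]
finger_gap: 0.002
grasp_force: 0.0
```

step_arm:
  increments:
    - [[30,0,0,0,0,0,-1],[40,0,0,0,0,0,-1],[40,-5,0,0,0,0,-1],[40,-5,0,0,0,0,-1],[40,-5,0,0,0,0,-1],[30,0,0,0,0,0,-1],[30,0,0,0,0,0,-1],[20,0,0,0,0,0,-1],[0,0,0,0,0,0,-1]]

```text
clock: 8.12
tcp_pos: [0.3789, -0.0866, 0.21]
orientation: [-0.001, 0.077, 0.997, 0.0]
wrist_force: [0.8, 0.1, 0.2]
finger_gap: 0.003
grasp_force: 0.0
```

```bash
python3 - <<'E'
from h import *
import cv2
st()
j=robot.read_camera("scene")[:,:,::-1]
cv2.imwrite("pics/s4.png",cv2.resize(j[120:300,100:300],None,fx=3,fy=3,interpolation=cv2.INTER_CUBIC))
E
```

```text
8.12 local [-48.   60.7] z 209.9887185297303 yaw err deg (tool y vs ey) -0.022770927361794275 tilt [-0.001  0.    -1.   ] F [0.8 0.1 0.2]
```

View pics/s4.png

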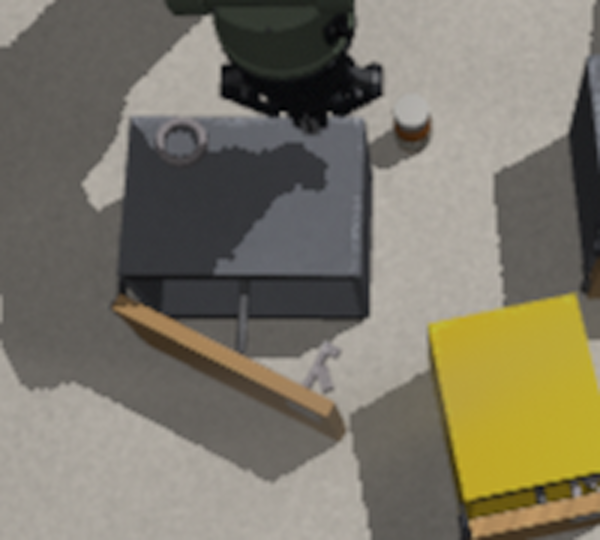

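The door stands ajar, with its top edge running from (120,303) to (340,420). A push-rod from the carcass is at (243,320) and a catch hook on the door's inner face is at (322,365). The finger has to go between these two.

```bash
python3 - <<'E'
from h import *
f=lambda u,v:(100+u/3,120+v/3)
for n,q in dict(door_in=(135,297),door_in_end=(333,405),door_mid_in=(240,355)).items(): print(n,loc(ray("scene",*f(*q),.148)))
for z in(.11,.075):
  for n,q in dict(rod0=(243,280),rod1=(243,352),hook_tip=(330,345),hook_l=(305,350),hook_base=(312,390)).items(): print(z,n,loc(ray("scene",*f(*q),z)))
E
```

```text
door_in [ 86.3 -83.3]
door_in_end [175.3  80.4]
door_mid_in [134.7   4.6]
0.11 rod0 [62.1 -1.5]
0.11 rod1 [124.2   1.2]
0.11 hook_tip [118.5  73.7]
0.11 hook_l [122.7  52.9]
0.11 hook_base [156.4  59.7]
0.075 rod0 [52.8 -6.8]
0.075 rod1 [116.9  -4.1]
0.075 hook_tip [111.   70.7]
0.075 hook_l [115.3  49.3]
0.075 hook_base [150.1  56.3]
```

step_arm:
  increments:
    - [[-30,-8,0,0,0,0,-1],[-40,-9,0,0,0,0,-1],[-40,-10,0,0,0,0,-1],[-30,-8,0,0,0,0,-1],[-16,-2,0,0,0,0,-1],[0,0,0,0,0,0,-1],[0,0,30,0,0,0,-1],[0,0,30,0,0,0,-1],[0,0,30,0,0,0,-1],[0,0,0,0,0,0,-1]]

```text
clock: 9.43
tcp_pos: [0.5275, -0.1468, 0.1187]
orientation: [-0.002, 0.076, 0.997, 0.0]
wrist_force: [-0.2, -0.1, 0.9]
finger_gap: 0.001
grasp_force: 0.0
```

step_arm:
  increments:
    - [[-10,0,0,0,0,0,-1],[-12,0,0,0,0,0,-1],[-12,-7,0,0,0,0,-1],[-11,-6,0,0,0,0,-1],[-8,-5,0,0,0,0,-1],[-8,-6,0,0,0,0,-1]]

```text
clock: 10.18
tcp_pos: [0.5859, -0.1808, 0.1202]
orientation: [-0.0, 0.077, 0.997, -0.0]
wrist_force: [-1.4, 0.9, 1.1]
finger_gap: 0.002
grasp_force: 0.0
```

```bash
python3 -c "
from h import *
st()"
```

```text
10.18 local [171.   -0.7] z 120.2410095896046 yaw err deg (tool y vs ey) -0.011147576652876579 tilt [-0. -0. -1.] F [-1.4  0.9  1.1]
```

step_arm:
  increments:
    - [[-7,-6,0,0,0,0,-1],[-6,-7,0,0,0,0,-1],[-6,-7,0,0,0,0,-1],[-6,-7,0,0,0,0,-1],[-5,-8,0,0,0,0,-1],[-5,-8,0,0,0,0,-1],[-4,-9,0,0,0,0,-1],[-4,-8,0,0,0,0,-1],[-2,-8,0,0,0,0,-1],[-1,-6,0,0,0,0,-1]]

```text
clock: 11.42
tcp_pos: [0.6197, -0.261, 0.1203]
orientation: [-0.0, 0.077, 0.997, -0.0]
wrist_force: [-0.2, 0.4, 0.2]
finger_gap: -0.004
grasp_force: 0.0
```

step_arm:
  increments:
    - [[0,-2,0,0,0,0,-1],[0,0,0,0,0,0,-1],[0,5,0,0,0,0,-1],[0,10,0,0,0,0,-1],[0,0,-30,0,0,0,-1],[0,0,-40,0,0,0,-1],[0,0,-30,0,0,0,-1],[20,20,0,0,0,0,-1],[40,30,0,0,0,0,-1],[40,40,0,0,0,0,-1]]

```text
clock: 12.68
tcp_pos: [0.5354, -0.142, 0.2202]
orientation: [0.0, 0.077, 0.997, 0.0]
wrist_force: [1.5, 0.9, 0.1]
finger_gap: 0.005
grasp_force: 0.0
```

step_arm:
  increments:
    - [[40,40,0,0,0,0,-1],[50,20,0,0,0,0,-1],[40,0,0,0,0,0,-1],[30,0,0,0,0,0,-1],[0,0,0,0,0,0,-1]]

```text
clock: 13.3
tcp_pos: [0.3862, -0.0588, 0.2206]
orientation: [0.0, 0.076, 0.997, 0.0]
wrist_force: [0.5, -0.7, 1.0]
finger_gap: 0.004
grasp_force: 0.0
```

```bash
python3 - <<'E'
from h import *
import cv2
st()
j=robot.read_camera("scene")[:,:,::-1]
cv2.imwrite("pics/s5.png",cv2.resize(j[110:310,90:380],None,fx=2.7,fy=2.7,interpolation=cv2.INTER_CUBIC))
E
```

```text
13.3 local [-45.   89.4] z 220.64419196578044 yaw err deg (tool y vs ey) -0.08663144842965219 tilt [ 0.     0.001 -1.   ] F [ 0.5 -0.7  1. ]
```

View pics/s5.png

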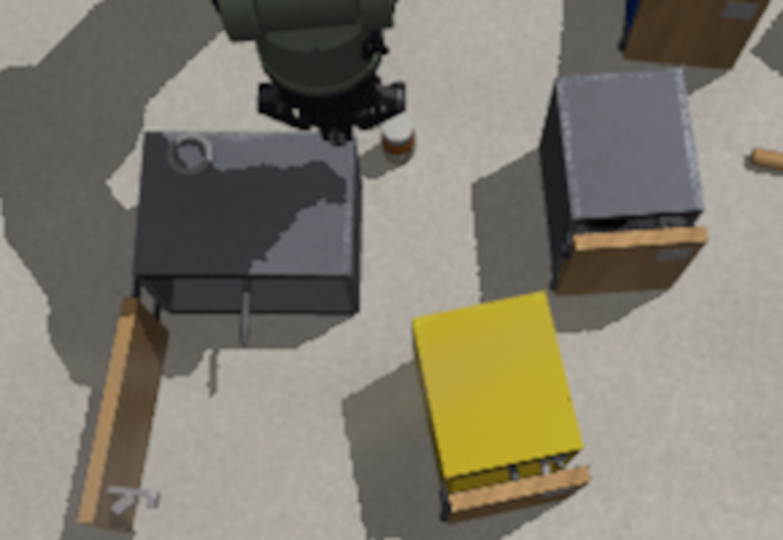

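The door stands open, with its top edge running from (127,300) to (88,520). The narrow cabinet is shut and the ring and bottle haven't moved. I'll check the angle before handing in.

```bash
python3 - <<'E'
from h import *
f=lambda u,v:(90+u/2.7,110+v/2.7)
a,b=[loc(ray("scene",*f(*q),.148)) for q in((127,300),(90,520))]
d=b-a;th=np.arctan2(d[0],d[1]);print(a,b,np.linalg.norm(d),th)
if 1.4<th<1.75 and robot.get_obs()["tcp_pos"][2]>.2: print(robot.hand_in())
E
```

```text
[  91.6 -102.5] [ 284.9 -119.8] 194.07261527582915 1.6600567000744995
the job is handed in; nothing more can be done
None
```

The wide cabinet's door is released and standing open at about 1.66 rad (95°). The narrow cabinet is still shut, the arm is clear of everything, and the job is handed in.

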